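# Load a notched specimen into its carrier and slide the carrier into the inspection loader

## Task

Take the notched rectangular steel specimen off the sloping rest and seat it flat, notch up, fully down in the pocket of the grey carrier standing on its loading block. Then lift the loaded carrier by its slanted tongue and slide it level into the middle one of the loader's three slots, all the way home against the end stop, so that the specimen sits in its pocket under the inspection head. Leave the other two specimens, the bottle and the jar where they are.

Things in the scene. Friction and masses are not known exactly. Their poses are not given: they have to be found in the camera images.
- specimen: Notched steel specimen to load: block 40 (its x) x 24 (y) x 30 mm (z), about 0.17 kg, with a notch 14 mm wide and 12 mm deep across the top along y, leaving a 13 mm shoulder at either end: U-shaped from the side. Origin: centre of its underside. Starts in any of the three places on the sloping rest, x pointing up the slope, z square to the slope. May be seated either way round.
- hex_specimen: Bystander: steel hexagonal specimen, 35 mm across flats, 22 mm high, origin at the centre of its underside; on the sloping rest.
- round_specimen: Bystander: black round mount with a small steel chip in its top, 39 mm diameter, 20 mm high, origin at the centre of its underside; on the sloping rest.
- rack: Sloping specimen rest, fixed. Origin: centre of its underside, on the bench. Grey face, 74 mm along the slope, 250 mm wide along y, looking up and to the rest's -x, tilted 30 degrees from level; highest edge 59 mm above the bench. Three places in a row, 80 mm apart along y; specimens rest against the aluminium lip of the lower edge, which stands 8 mm above the face.
- rack_face (a point): Middle of the sloping face, 40 mm above the bench; axes are those of the rest.
- carrier: Loose grey plastic carrier, about 0.12 kg: plate 100 (its x) x 70 (y) x 10 mm (z) with a pocket in the middle and a slanted tongue at its -x end. Origin: centre of the plate's underside. Its +x end enters the slot first. Starts level on the loading block, and can shift by 1 to 3 mm there.
- carrier_pocket (a point): Centre of the pocket's floor, 3 mm above the carrier's underside; axes are those of the carrier. Pocket 45 (x) x 29 (y) mm, 7 mm deep. The seated specimen's origin lies here, its long side along the carrier's x.
- carrier_tongue (a point): Grasp point in the middle of the tongue, 45 mm along it from its root (root 46 mm behind the carrier's origin and 8 mm up) and 21 mm short of its free end; axes are those of the carrier. The tongue is flat: 8 mm thick, 30 mm wide along y, 66 mm long, rising along -0.574 x + 0.819 z (35 degrees from vertical).
- block: Loading block, fixed: aluminium, 88 (x) x 66 (y) x 45 mm high, origin at the centre of its underside. Along each side a cheek stands 4 mm above the top, beside the carrier; lift the carrier straight up.
- block_top (a point): Centre of the loading block's top, where the carrier's underside rests at the start.
- loader: Inspection loader, fixed, on a lift column of varying height: open frame with three slots one above another, 40 mm pitch, floors 20, 60 and 100 mm above its origin (centre of the frame's underside), mouth to its -x. A white head, 110 mm wide, its front edge 50 mm before the axis, level with the mouth, stands from 192 to 242 mm above the origin: no room for an upright gripper below it.
- slot_home (a point): Where the carrier's origin must end, in the middle slot, 60 mm above the loader's origin; +x points into the slot, z up. Slot 15 mm high, 75 mm wide, for the 10 x 70 mm plate; side ledges leave 55 mm open in the middle. Mouth 50 mm before this point, with flared side cheeks reaching 20 mm farther out; end stop 51 mm beyond. Home, the plate is flush with the mouth, tongue outside.
- bottle: Bystander: small amber bottle, 44 mm diameter, 95 mm high, origin at the centre of its base.
- jar: Bystander: white jar with black lid, 56 mm diameter, 60 mm high, origin at the centre of its base.
There are look-alikes about, which are no part of the job. What is meant by the carrier is not pink, and is the smaller of those in its own colour. Leave any orange look-alike of the specimen alone.

How it is judged:
On the way, in this order (a step that is already met when the one before it is completed fails the run):
1. the notched specimen is seated in the carrier's pocket and let go, the carrier not yet in the loader (x of specimen in the frame of carrier_pocket between -0.004 and 0.004 m and y of specimen in the frame of carrier_pocket between -0.004 and 0.004 m and z of specimen in the frame of carrier_pocket between -0.0025 and 0.0025 m and angle between the z axis of specimen and the z axis of carrier, either way round below 0.06 rad and contact force between the fingers and specimen below 0.05 N and distance between carrier and slot_home above 0.12 m), for 0.2 s.
2. the carrier is lifted off its block with the specimen riding in the pocket, not held by the fingers (x of specimen in the frame of carrier_pocket between -0.004 and 0.004 m and y of specimen in the frame of carrier_pocket between -0.004 and 0.004 m and z of specimen in the frame of carrier_pocket between -0.0025 and 0.0025 m and angle between the z axis of specimen and the z axis of carrier, either way round below 0.06 rad and contact force between the fingers and specimen below 0.05 N and z of carrier in the frame of block_top above 0.015 m), for 0.2 s.
At the end, for the whole second after the job is handed in: The carrier lies in the middle slot within 6 mm of fully home, level with the slot and straight within 0.08 rad, with the notched specimen seated in its pocket (within 4 mm of the centre, 2.5 mm of the floor, 0.06 rad), both at rest and released (x of specimen in the frame of carrier_pocket between -0.004 and 0.004 m and y of specimen in the frame of carrier_pocket between -0.004 and 0.004 m and z of specimen in the frame of carrier_pocket between -0.0025 and 0.0025 m and angle between the z axis of specimen and the z axis of carrier, either way round below 0.06 rad and x of carrier in the frame of slot_home between -0.006 and 0.006 m and y of carrier in the frame of slot_home between -0.006 and 0.006 m and z of carrier in the frame of slot_home between -0.005 and 0.006 m and angle between the x axis of carrier and the x axis of slot_home, either way round below 0.08 rad and linear speed of each of carrier, specimen below 0.02 m/s and angular speed of each of carrier, specimen below 0.2 rad/s); the robot touches nothing.
It fails at once if the hexagonal specimen is pushed more than 30 mm from its place (distance of hex_specimen from where it was at the start of the episode above 0.03 m).
It fails at once if the round specimen is pushed more than 30 mm from its place (distance of round_specimen from where it was at the start of the episode above 0.03 m).
It fails at once if the bottle is pushed more than 30 mm from its place (distance of bottle from where it was at the start of the episode above 0.03 m).
It fails at once if the jar is pushed more than 30 mm from its place (distance of jar from where it was at the start of the episode above 0.03 m).
It also fails if it takes over 61 s, if anything falls off the work surface, if the arm or the gripper's body presses on something with over 40 N, if the wrist force passes 120 N, or if a joint passes its speed limit or range.

## Robot

A 6-joint arm with a two-finger parallel gripper is mounted at the origin on the work surface. World frame = base frame: x ahead of the robot, y to its left, z up, the work surface at z = 0. Lengths are in m, angles in rad, forces in N, time in s.
With the tool pointing down it reaches from about 0.225 to 0.875 m from the base axis. Payload 3.4 kg.
Tool frame: the origin (TCP) lies midway between the tips of the shut fingers; the grasp point (between the pads) lies 19 mm behind it (manip.pinch_z is the distance from the TCP to the grasp point, in m); z points along the fingers, y is the line along which they close (so a half turn about z gives the same grasp; the last joint's range is limited). The gripper opens to 85 mm and grips with 20 to 120 N. Pads are 22 mm wide; open, the fingers measure 114 mm over their backs; the gripper's body (76 mm by 85 mm) begins 54 mm behind the grasp point. The pads swing forward as they close: fully open they stand 13 mm farther back than shut.
Start: joints at [-1.324, 0.276, 1.505, -0, 1.361, -0.121], TCP at [0.207, -0.537, 0.231] pointing down, gripper open.
Joint ranges: [-2.89, 2.89], [-0.75, 2.08], [0.22, 2.7], [-1.18, 4.32], [0.11, 2.71], [-2.7, 2.7]. Speed limits (rad/s): [2.57, 2.57, 3.14, 3.14, 3.14, 3.14].

## Interface

Orientations are given as a unit quaternion [w, x, y, z].
In Python, from rig import manip gives the robot as it stands.
- The arm moves only by the tool carry_out, never from a script. Its arguments are lists of equal length, an entry for each row: "delta_pos": the shift along the tool's x, y, z scaled (see below), a list of three; "turn": the turn, a rotation vector about the tool's x, y, z scaled (see below), a list of three; "claw": the closure, from -1 (fully open) to 1 (shut). A call has 1 to 12 rows; each row is the pose to reach, as a shift and turn from the pose commanded when the call began, along the tool's axes at that moment; what a row does not reach only later rows make up. The controller multiplies each number of a shift by 400 mm and each number of a turn by 30 degrees. A row lasts 1/10 s, in which the tool goes at most 50 mm and 8.59 degrees, less where a joint would pass 70% of its speed; a pose out of reach is approached as far as the arm can. A call with a number of a shift or a turn outside -1 to 1 is refused whole. A call with a gripper value outside its range is refused whole. The fingers move at their own pace and stop on an object; "force" is the grip in N (left out, the last holds). Time passes only in rows, so rows that repeat a pose let the fingers close. It gives the time, the measured TCP pose, the force, the opening and the grip force at its end, in the units of the state.
- manip.get_state(): the state, without advancing time (a new reading comes with each control period).
- manip.get_image(name): name is "scene" or "top" or "wrist"; returns a dict with "image" (420x560x3 uint8, red, green, blue), "z_map" (420x560 float32, m along the optical axis (not along the pixel's ray), 0 where there is no reading), "fx", "fy", "cx", "cy" (pixels), "world_to_cam" (4x4, takes a point from world to camera coordinates). Camera axes: x right, y down, z forward; pixel columns grow to the right and rows downward; lengths in m; the calibration is good to about 2 mm. A picture is of the moment at which its call begins.
- manip.sign_off(): hands the job in; it is judged then, once.
Trained networks look in the newest picture that a camera, given by its name, has taken for a name from the list of things; names that differ only in an ending like _2 or _b are one class to them, and where a whole thing is asked for, a point or a joint stands for the part that bears it (a point fixed in the world has none). Each returns a list of dicts, best first, with "score" (0 to 1); they miss things now and then, are a little off and sometimes report something else, mostly with a low value. They report only what shows in the picture. A call takes as long as a camera call. They do not tell look-alikes from the thing itself.
- manip.spot_in(camera, query): "point" ([x, y, z] in m, in world coordinates, good to about 4 mm: the middle of the surface that is visible of it).
- manip.place_of(camera, query): "point" ([x, y, z] in m, in world coordinates, good to about 4 mm: a listed point, or the origin of a listed thing).
The state is a dict: "clock": time; "qpos": joint angles; "qd": joint speeds; "effort": joint torques, N m; "position": TCP position; "ee_rot": TCP orientation; "contact_force": force on the tool from outside, world axes, zero at the start; "moment": the same for the moment, N m; "width": finger opening in m; "gripper_force": force on a finger pad.
Only numpy, scipy, OpenCV 4.12 (cv2) and the standard library are available. Lean on these libraries where they do the work, as an engineer would, in place of code of your own. Each camera call takes 0.05 s, during which the arm holds its last target. There are 200 camera calls.

## Working session

There is one attempt and no reset: what is moved stays moved. The work goes in short steps, Python scripts to look and compute and a tool call to move; the robot and the scene stay as the last step left them, time stands still between calls to the robot, and variables do not carry over. Pictures are saved under pics/ and viewed, at most 10 in all, crops included, and the job is handed in when it is done.

Besides the shell and the picture viewer there is one more tool, called as a command line: name --argument value ..., lists and objects as JSON in quotes. carry_out: Moves the arm, as the interface text tells. Shifts and turns lie within -1 to 1; 1 stands for 400 mm of shift or 30 degrees of turn. Its arguments: {"type":"object","properties":{"delta_pos":{"type":"array","items":{"type":"array","items":{"type":"number","minimum":-1,"maximum":1}}},"turn":{"type":"array","items":{"type":"array","items":{"type":"number","minimum":-1,"maximum":1}}},"claw":{"type":"array","items":{"type":"number"}},"force":{"type":"number"}},"required":["delta_pos","turn","claw"]}

```bash
ls; mkdir -p pics; cat > h.py <<'E'
import numpy as np, cv2
from rig import manip
from scipy.spatial.transform import Rotation as R
def img(name):
    d=manip.get_image(name); return d
def save(d,fn): cv2.imwrite('pics/'+fn,cv2.cvtColor(d['image'],cv2.COLOR_RGB2BGR))
def cloud(d):
    z=d['z_map']; v,u=np.indices(z.shape)
    P=np.stack([(u-d['cx'])/d['fx']*z,(v-d['cy'])/d['fy']*z,z,np.ones_like(z)],-1)
    W=P@np.linalg.inv(d['world_to_cam']).T
    W[z==0]=np.nan
    return W[...,:3]
def proj(d,p):
    c=d['world_to_cam']@np.r_[p,1]; return np.array([d['fx']*c[0]/c[2]+d['cx'],d['fy']*c[1]/c[2]+d['cy']])
def q2R(q): return R.from_quat([q[1],q[2],q[3],q[0]])
E
python3 - <<'E'
from h import *
np.set_printoptions(precision=3,suppress=True)
s=manip.get_state();print(s['position'],s['ee_rot'],s['width'],s['clock'])
print(manip.pinch_z)
for c in ['scene','top']:
    d=img(c);save(d,c+'1.png');np.save('pics/'+c+'1.npy',cloud(d))
    print(c,np.linalg.inv(d['world_to_cam']),d['fx'])
    for q in ['specimen','hex_specimen','round_specimen','rack_face','carrier','carrier_pocket','carrier_tongue','block_top','loader','slot_home','bottle','jar']:
        print(q,[(np.round(r['point'],3).tolist(),round(r['score'],2),proj(d,r['point']).astype(int).tolist()) for r in manip.place_of(c,q)[:4]])
E
```

```text
pics
[ 0.207 -0.536  0.23 ] [-0.001  0.983  0.183 -0.   ] 0.08542163363345626 0.0
0.0187
scene [[-0.176  0.554 -0.814  1.543]
 [ 0.984  0.08  -0.159  0.154]
 [-0.023 -0.829 -0.559  0.802]
 [ 0.     0.     0.     1.   ]] 498.8643032841245
specimen [([0.693, -0.248, 0.011], 0.68, [190, 269]), ([0.564, -0.208, 0.034], 0.6, [220, 231])]
hex_specimen [([0.547, -0.288, 0.032], 0.43, [192, 225]), ([0.537, -0.075, 0.091], 0.25, [271, 211])]
round_specimen [([0.53, -0.37, 0.034], 0.49, [165, 218])]
rack_face [([0.555, -0.292, 0.037], 0.7, [190, 225])]
carrier [([0.37, 0.099, -0.001], 0.83, [345, 209]), ([0.566, -0.015, 0.043], 0.79, [294, 235]), ([0.313, -0.179, 0.002], 0.62, [253, 191])]
carrier_pocket [([0.371, 0.095, 0.005], 0.89, [343, 208]), ([0.574, -0.01, 0.046], 0.88, [295, 237]), ([0.316, -0.178, 0.003], 0.8, [254, 191])]
carrier_tongue [([0.244, -0.171, 0.048], 0.96, [260, 166]), ([0.267, 0.101, 0.062], 0.86, [349, 172]), ([0.532, -0.072, 0.09], 0.7, [273, 210]), ([0.557, -0.292, 0.001], 0.58, [191, 236])]
block_top [([0.548, -0.287, 0.033], 0.55, [192, 225])]
loader [([0.569, 0.272
[... 723 characters left out ...]
3, [265, 199]), ([0.374, 0.092, 0.003], 0.57, [215, 295])]
carrier_pocket [([0.316, -0.178, 0.002], 0.89, [344, 324]), ([0.572, -0.014, 0.047], 0.67, [266, 199]), ([0.373, 0.098, 0.004], 0.66, [213, 295]), ([0.563, -0.019, 0.047], 0.57, [268, 203])]
carrier_tongue [([0.243, -0.171, 0.048], 0.93, [344, 363]), ([0.27, 0.098, 0.068], 0.88, [207, 349]), ([0.568, -0.018, -0.002], 0.42, [268, 205])]
block_top [([0.567, -0.01, 0.048], 0.73, [264, 201])]
loader [([0.574, 0.275, 0.035], 0.92, [129, 198]), ([0.53, -0.365, 0.034], 0.31, [433, 221])]
slot_home [([0.572, 0.273, 0.094], 0.93, [122, 194])]
bottle [([0.713, 0.117, -0.002], 0.86, [208, 140])]
jar [([0.711, -0.093, -0.003], 0.94, [302, 142])]
```

View pics/scene1.png

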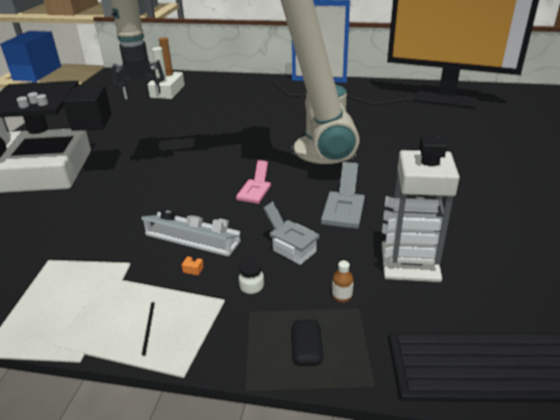

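View pics/top1.png

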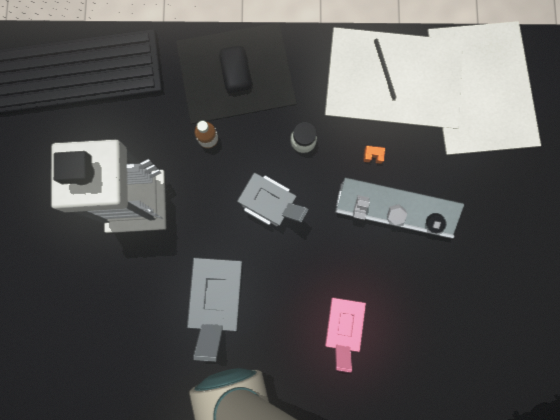

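The scene view shows the rack at (190,230) with the notched specimen at (220,226), hex at (193,222) and round at (167,216). The smaller grey carrier is on its block at (294,238), and the loader is at (415,230). The top view agrees: specimen (361,207), carrier (267,199) with its tongue at (296,213), and the loader mouth facing right. The large grey, pink and orange look-alikes are to be left alone. Next I refine the geometry from depth.

```bash
python3 - <<'E'
from h import *
np.set_printoptions(precision=4,suppress=True)
for c in ['top','scene']:
    W=np.load(f'pics/{c}1.npy').reshape(-1,3)
    def rect(m):
        r=cv2.minAreaRect((W[m][:,:2]*1000).astype(np.float32)); return np.round(r[0],1),np.round(r[1],1),round(r[2],1),m.sum()
    x,y,z=W.T
    # carrier plate top
    near=np.hypot(x-.57,y+.014)<.075
    print(c,'carrier hist',np.histogram(z[near],bins=np.arange(0,.13,.004)))
    m=near&(z>.052)&(z<.058); print('plate',rect(m),np.median(z[m]))
    m=near&(z>.058); print('tongue',rect(m), z[m].max())
    L=(np.hypot(x-.58,y-.28)<.13)
    print('loader hist',[(round(b,3),int(n)) for n,b in zip(*np.histogram(z[L],bins=np.arange(0,.4,.005))) if n>15])
    # rack: rotated
    a=np.deg2rad(-12.2); ex=np.array([np.cos(a),np.sin(a)]); ey=np.array([-np.sin(a),np.cos(a)])
    o=np.array([.553,-.288]); X=(W[:,:2]-o)@ex; Y=(W[:,:2]-o)@ey
    m=(abs(X)<.06)&(abs(Y)<.14)&(z>.008)
    print('rack',rect(m))
    f=m&(abs(X)<.02)&(abs(abs(Y)-.04)<.012)
    A=np.c_[W[f][:,:2],np.ones(f.sum())]; k=np.linalg.lstsq(A,z[f],rcond=None)[0]
    for _ in range(3):
        r=abs(A@k-z[f])<.003; k=np.linalg.lstsq(A[r],z[f][r],rcond=None)[0]
    n=np.r_[-k[:2],1]; n/=np.linalg.norm(n); print('face n',n,'tilt',np.degrees(np.arccos(n[2])),'az',np.degrees(np.arctan2(-n[1],-n[0])),'z at o',k@np.r_[o,1])
    h=(z-(W[:,:2]@k[:2]+k[2]))*n[2]
    for lo,hi in [(.025,.034),(.012,.034)]:
        s=m&(h>lo)&(h<hi)&(abs(Y-.08)<.035)
        print('spec',lo,rect(s),W[s].mean(0),np.median(h[s]), 'X',np.percentile(X[s],[2,98]),'Y',np.percentile(Y[s],[2,98]))
E
```

```text
top carrier hist (array([1049,  114,    1,    3,    8,    9,    8,    6,   14,    4,    9,
        105,  332,  639,  664,   42,   22,   18,   18,   25,   18,   15,
         23,   20,   24,   14,    4,    0,    0,    0,    0,    0]), array([0.   , 0.004, 0.008, 0.012, 0.016, 0.02 , 0.024, 0.028, 0.032,
       0.036, 0.04 , 0.044, 0.048, 0.052, 0.056, 0.06 , 0.064, 0.068,
       0.072, 0.076, 0.08 , 0.084, 0.088, 0.092, 0.096, 0.1  , 0.104,
       0.108, 0.112, 0.116, 0.12 , 0.124, 0.128]))
plate (array([571.9, -13.5]), array([100.5,  83.7]), 60.7, np.int64(1132)) 0.055760403004809445
tongue (array([565.6, -26.3]), array([123.8,  69.3]), 60.2, np.int64(414)) 0.10724879529061804
loader hist [(np.float64(0.0), 3208), (np.float64(0.005), 227), (np.float64(0.01), 813), (np.float64(0.015), 124), (np.float64(0.035), 16), (np.float64(0.04), 59), (np.float64(0.045), 527), (np.float64(0.05), 143), (np.float64(0.055), 76), (np.float64(0.06), 52), (np.float64(0.065), 34), (np.float64(0.07), 35), (np.float64(0.075), 128), (np.float64(0.08), 43), (np.float64(0.09), 19), (np.float64(0.095), 86), (np
[... 3384 characters left out ...]
109), (np.float64(0.285), 42), (np.float64(0.29), 40), (np.float64(0.295), 30), (np.float64(0.3), 32), (np.float64(0.305), 65), (np.float64(0.31), 57), (np.float64(0.315), 64), (np.float64(0.32), 61), (np.float64(0.325), 124), (np.float64(0.33), 163)]
rack (array([ 555.3, -290.2]), array([253. ,  82.1]), 78.0, np.int64(1773))
face n [-0. -0.  1.] tilt 0.0 az 0.0 z at o 0.0
spec 0.025 (array([ 576.7, -205.1]), array([64.6, 67.5]), 0.7, np.int64(49)) [ 0.5549 -0.1881  0.0291] 0.028573994308553785 X [-0.0301 -0.0039] Y [0.052  0.1144]
spec 0.012 (array([ 560.4, -194.5]), array([85.4, 51.4]), 45.0, np.int64(58)) [ 0.554  -0.1871  0.0281] 0.028119447333411596 X [-0.0324 -0.0056] Y [0.057  0.1145]
```

```bash
cat >> h.py <<'E'
def axR(zv,yv):
    z=np.array(zv,float); z/=np.linalg.norm(z); y=np.array(yv,float); y-=z*(y@z); y/=np.linalg.norm(y)
    return R.from_matrix(np.c_[np.cross(y,z),y,z])
def az(d,e=0): d=np.deg2rad(d); return np.array([np.cos(d),np.sin(d),e])
def plan(p,Rt,start=None):
    s=manip.get_state(); p0,R0=(s['position'],q2R(s['ee_rot'])) if start is None else start
    dp=R0.inv().apply(np.array(p)-p0)/.4; rv=np.degrees((R0.inv()*Rt).as_rotvec())/30
    print('POS',np.round(dp,4).tolist(),'TURN',np.round(rv,4).tolist(),'rows',max(np.linalg.norm(dp)*8,np.linalg.norm(rv)*30/8.59).__round__(1))
def spec_n(yaw=-12.2): return -np.sin(np.pi/6)*az(yaw)+np.array([0,0,np.cos(np.pi/6)])
E
python3 - <<'E'
from h import *
n=spec_n(); top=np.array([.5518,-.2095,.0613])
Rt=axR(-n,az(-102.2)); plan(top+.11*n,Rt)
s=manip.get_state(); R0=q2R(s['ee_rot']); rv=(R0.inv()*Rt).as_rotvec()
print(R0.as_matrix(), Rt.as_matrix())
E
```

```text
POS [0.9841, -0.5283, 0.1868] TURN [-0.2901, 0.9715, 1.0834] rows 9.1
[[ 9.33127485e-01  3.59545682e-01  1.75548871e-06]
 [ 3.59545679e-01 -9.33127478e-01 -1.19547499e-04]
 [-4.13446922e-05  1.12184235e-04 -9.99999993e-01]] [[ 8.46466995e-01 -2.11324796e-01  4.88707947e-01]
 [-1.83012642e-01 -9.77415894e-01 -1.05662398e-01]
 [ 5.00000000e-01  6.93889390e-18 -8.66025404e-01]]
```

carry_out --delta_pos '[[0.984, -0.528, 0.187], [0.984, -0.528, 0.187], [0.984, -0.528, 0.187], [0.984, -0.528, 0.187], [0.984, -0.528, 0.187], [0.984, -0.528, 0.187], [0.984, -0.528, 0.187], [0.984, -0.528, 0.187], [0.984, -0.528, 0.187], [0.984, -0.528, 0.187], [0.984, -0.528, 0.187], [0.984, -0.528, 0.187]]' --turn '[[-0.261, 0.874, 0.975], [-0.261, 0.874, 0.975], [-0.261, 0.874, 0.975], [-0.261, 0.874, 0.975], [-0.261, 0.874, 0.975], [-0.261, 0.874, 0.975], [-0.261, 0.874, 0.975], [-0.261, 0.874, 0.975], [-0.261, 0.874, 0.975], [-0.261, 0.874, 0.975], [-0.261, 0.874, 0.975], [-0.261, 0.874, 0.975]]' --claw '[-0.1, -0.1, -0.1, -0.1, -0.1, -0.1, -0.1, -0.1, -0.1, -0.1, -0.1, -0.1]'

```text
clock: 2.5
position: [0.498, -0.1988, 0.1568]
ee_rot: [0.025, 0.969, -0.074, 0.233]
contact_force: [-0.0, -0.5, -0.7]
width: 0.0468
gripper_force: 0.0
```

```bash
python3 - <<'E'
from h import *
np.set_printoptions(precision=4,suppress=True)
d=img('wrist');save(d,'w1.png');W=cloud(d);np.save('pics/w1.npy',W)
s=manip.get_state();p=s['position'];Rm=q2R(s['ee_rot'])
print(p,np.linalg.inv(d['world_to_cam']))
n=spec_n();Rt=axR(-n,az(-102.2))
# points in the nominal specimen frame
o=np.array([.5665,-.2129,.0355]); F=np.c_[np.cross(az(77.8),n),az(77.8),n]
Q=(W-o)@F
v=np.isfinite(Q[...,0])
m=v&(abs(Q[...,2]-.030)<.004)&(abs(Q[...,0])<.035)&(abs(Q[...,1])<.03)
r=cv2.minAreaRect((Q[m][:,:2]*1000).astype(np.float32));print('top',r,m.sum(),np.median(Q[m][:,2]),Q[m].mean(0))
print(np.percentile(Q[m],[1,99],axis=0))
f=v&(abs(Q[...,0])<.02)&(abs(abs(Q[...,1])-.03)<.008)&(abs(Q[...,2])<.012)
P=W[f]; c=P.mean(0); n2=np.linalg.svd(P-c)[2][2]; n2*=np.sign(n2[2]); print('face',f.sum(),n2,'nom',n,np.median(Q[f][:,2]),'az',np.degrees(np.arctan2(-n2[1],-n2[0])))
for q in ['specimen']: print(manip.place_of('wrist',q)[:3])
E
```

```text
[ 0.4977 -0.1995  0.1569] [[-0.1558 -0.9768  0.1472  0.5059]
 [-0.9877  0.1518 -0.0376 -0.1979]
 [ 0.0143 -0.1512 -0.9884  0.3212]
 [ 0.      0.      0.      1.    ]]
top ((-3.5450000762939453, 0.3376789093017578), (24.01922035217285, 40.583980560302734), 89.86090850830078) 1301 0.030860103100329574 [-0.0022  0.0003  0.0307]
[[-0.0231 -0.0114  0.0266]
 [ 0.0165  0.012   0.0324]]
face 2041 [-0.4896  0.1063  0.8655] nom [-0.4887  0.1057  0.866 ] 0.0010151905363870752 az -12.252057977301698
[{'point': [0.5629, -0.2148, 0.0323], 'score': 0.94}, {'point': [0.6922, -0.2457, 0.0134], 'score': 0.58}]
```

View pics/w1.png

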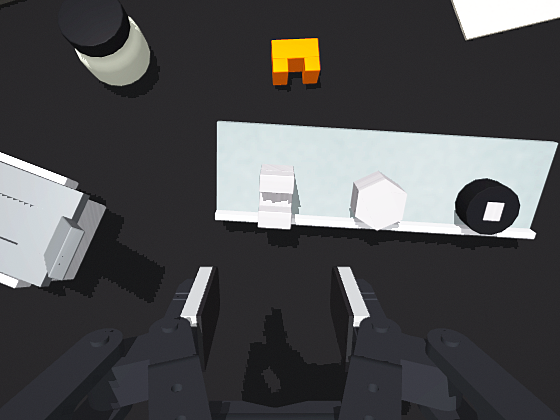

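```bash
python3 - <<'E'
from h import *
np.set_printoptions(precision=4,suppress=True)
s=manip.get_state();p=s['position'];Rm=q2R(s['ee_rot']);W=np.load('pics/w1.npy')
T=Rm.inv().apply((W-p).reshape(-1,3)); T=T[np.isfinite(T[:,0])]
for sg in (1,-1):
    m=(sg*T[:,1]>.005)&(sg*T[:,1]<.07)&(abs(T[:,0])<.03)&(T[:,2]>-.08)&(T[:,2]<.03)
    t=T[m]; print(sg,len(t),t[:,2].max()); 
    k=t[t[:,2]>t[:,2].max()-.006]; print('tip',k.min(0),k.max(0))
n=spec_n();Rt=axR(-n,az(-102.2)); F=np.c_[np.cross(az(77.8),n),az(77.8),n]
o=np.array([.5665,-.2129,.0355])+F@np.array([-.0035,.0003,.0008]); print('o',o)
plan(o+n*.045,Rt); plan(o+n*.006,Rt,(o+n*.045,Rt))
E
```

```text
1 17085 -0.002133540517330754
tip [-0.0097  0.0223 -0.008 ] [ 0.0122  0.0292 -0.0021]
-1 17111 -0.0018186054440669395
tip [-0.0099 -0.0311 -0.0078] [ 0.012  -0.0242 -0.0018]
o [ 0.5632 -0.2119  0.0344]
POS [0.0034, -0.0023, 0.2362] TURN [-0.0254, 0.0963, 0.104] rows 1.9
POS [0.0, -0.0, 0.0975] TURN [0.0, 0.0, 0.0] rows 0.8
```

```bash
python3 - <<'E'
from h import *
n=spec_n();Rt=axR(-n,az(-102.2)); F=np.c_[np.cross(az(77.8),n),az(77.8),n]
o=np.array([.5632,-.2119,.0344])+F@np.array([-.001,-.0007,0])
for h in (.05,.009,.09): plan(o+n*h,Rt)
E
```

```text
POS [0.0002, -0.0008, 0.2239] TURN [-0.0254, 0.0963, 0.104] rows 1.8
POS [0.0053, 0.0007, 0.3262] TURN [-0.0254, 0.0963, 0.104] rows 2.6
POS [-0.0048, -0.0023, 0.124] TURN [-0.0254, 0.0963, 0.104] rows 1.0
```

carry_out --delta_pos '[[0.0, -0.001, 0.224], [0.0, -0.001, 0.224], [0.0, -0.001, 0.224], [0.003, 0.0, 0.28], [0.005, 0.001, 0.326], [0.005, 0.001, 0.326], [0.005, 0.001, 0.326], [0.005, 0.001, 0.326], [0.005, 0.001, 0.326], [0.005, 0.001, 0.326], [0.005, 0.001, 0.326]]' --turn '[[-0.025, 0.096, 0.104], [-0.025, 0.096, 0.104], [-0.025, 0.096, 0.104], [-0.025, 0.096, 0.104], [-0.025, 0.096, 0.104], [-0.025, 0.096, 0.104], [-0.025, 0.096, 0.104], [-0.025, 0.096, 0.104], [-0.025, 0.096, 0.104], [-0.025, 0.096, 0.104], [-0.025, 0.096, 0.104]]' --claw '[-0.1, -0.1, -0.1, -0.1, -0.1, -0.1, 1, 1, 1, 1, 1]' --force 40

```text
clock: 3.7
position: [0.5581, -0.2104, 0.0432]
ee_rot: [0.028, 0.96, -0.101, 0.258]
contact_force: [-5.5, -0.8, 7.4]
width: 0.0232
gripper_force: 40.2
```

```bash
python3 - <<'E'
from h import *
s=manip.get_state();p=s['position'];R0=q2R(s['ee_rot'])
Rf=axR([0,0,-1],az(-29.5)); rv=(R0.inv()*Rf).as_rotvec(); print(np.degrees(rv))
pf=np.array([.5316,-.083,.17])
p1=p+.08*spec_n(); plan(p1,R0)
k=.4; R1=R0*R.from_rotvec(rv*k); pm=p1+(pf-p1)*.4; pm[2]=max(pm[2],.14);print(pm); plan(pm,R1)
R2=R0*R.from_rotvec(rv*.75); p2=p1+(pf-p1)*.8;plan(p2,R2,(pm,R1)); plan(pf,Rf,(p2,R2))
E
```

```text
[ 19.12725754 -25.89771961 -70.7900767 ]
POS [0.0004, 0.0001, -0.2] TURN [0.0, 0.0, 0.0] rows 1.6
[ 0.52402361 -0.15435706  0.14      ]
POS [0.0242, -0.1188, -0.2659] TURN [0.255, -0.3453, -0.9439] rows 3.6
POS [0.0616, -0.1059, -0.0379] TURN [0.2232, -0.3021, -0.8259] rows 3.2
POS [0.0484, -0.0376, -0.0254] TURN [0.1594, -0.2158, -0.5899] rows 2.3
```

carry_out --delta_pos '[[0, 0, -0.05], [0, 0, -0.12], [0, 0, -0.2], [0, 0, -0.2], [0.024, -0.119, -0.266], [0.024, -0.119, -0.266], [0.024, -0.119, -0.266], [0.024, -0.119, -0.266], [0.024, -0.119, -0.266]]' --turn '[[0, 0, 0], [0, 0, 0], [0, 0, 0], [0, 0, 0], [0.255, -0.345, -0.944], [0.255, -0.345, -0.944], [0.255, -0.345, -0.944], [0.255, -0.345, -0.944], [0.255, -0.345, -0.944]]' --claw '[1, 1, 1, 1, 1, 1, 1, 1, 1]'

```text
clock: 4.6
position: [0.5256, -0.1541, 0.1384]
ee_rot: [0.016, 0.975, 0.152, 0.163]
contact_force: [0.3, -0.5, -1.5]
width: 0.0233
gripper_force: 41.3
```

carry_out --delta_pos '[[0.0616, -0.106, -0.038], [0.0616, -0.106, -0.038], [0.0616, -0.106, -0.038], [0.0616, -0.106, -0.038]]' --turn '[[0.223, -0.302, -0.826], [0.223, -0.302, -0.826], [0.223, -0.302, -0.826], [0.223, -0.302, -0.826]]' --claw '[1, 1, 1, 1]'

```text
clock: 5.0
position: [0.5304, -0.1056, 0.1566]
ee_rot: [0.006, 0.929, 0.365, 0.069]
contact_force: [0.1, 0.6, -2.1]
width: 0.023
gripper_force: 41.2
```

carry_out --delta_pos '[[0.048, -0.038, -0.025], [0.048, -0.038, -0.025], [0.048, -0.038, -0.025], [0.048, -0.038, -0.025], [0.048, -0.038, -0.025], [0.048, -0.038, -0.025]]' --turn '[[0.159, -0.216, -0.59], [0.159, -0.216, -0.59], [0.159, -0.216, -0.59], [0.159, -0.216, -0.59], [0.159, -0.216, -0.59], [0.159, -0.216, -0.59]]' --claw '[1, 1, 1, 1, 1, 1]'

```text
clock: 5.6
position: [0.5306, -0.0825, 0.1679]
ee_rot: [-0.002, 0.864, 0.503, -0.0]
contact_force: [-0.3, -0.3, -2.5]
width: 0.0231
gripper_force: 41.3
```

```bash
cat > car.py <<'E'
from h import *
np.set_printoptions(precision=4,suppress=True)
def carrier(d,W,o,a,zt):
    "points in nominal carrier frame (origin at plate top centre)"
    ex=az(a);ey=az(a+90)
    return np.stack([(W-np.r_[o,0])@ex,(W-np.r_[o,0])@ey,W[...,2]-zt],-1)
E
python3 - <<'E'
from car import *
d=img('wrist');save(d,'w2.png');W=cloud(d);np.save('pics/w2.npy',W)
s=manip.get_state();p=s['position'];Rm=q2R(s['ee_rot']);print(p)
Q=carrier(d,W,[.571,-.0135],60.5,.055)
v=np.isfinite(Q[...,0])&(abs(Q[...,0])<.07)&(abs(Q[...,1])<.06)
m=v&(abs(Q[...,2])<.003)
print('z',np.median(Q[m][:,2]))
img8=cv2.morphologyEx(m.astype(np.uint8),cv2.MORPH_OPEN,np.ones((3,3)))
pts=Q[img8>0]; print(cv2.minAreaRect((pts[:,:2]*1000).astype(np.float32)),np.percentile(pts,[.5,99.5],axis=0))
f=v&(abs(Q[...,2]+.007)<.0025)&(abs(Q[...,0])<.03)&(abs(Q[...,1])<.022)
f=cv2.morphologyEx(f.astype(np.uint8),cv2.MORPH_OPEN,np.ones((3,3)))
pts=Q[f>0]; print('pocket',len(pts),cv2.minAreaRect((pts[:,:2]*1000).astype(np.float32)),np.median(pts[:,2]),np.percentile(pts,[.5,99.5],axis=0))
for q in ['carrier_pocket','carrier','carrier_tongue','slot_home']: print(q,manip.place_of('wrist',q)[:2])
T=Rm.inv().apply((W-p).reshape(-1,3)).reshape(W.shape)
m=np.isfinite(T[...,0])&(abs(T[...,1])<.0105)&(abs(T[...,0])<.04)&(T[...,2]>-.05)&(T[...,2]<.03)
t=T[m];print('held',len(t),np.percentile(t,[1,50,99],axis=0))
E
```

```text
[ 0.5307 -0.0826  0.1681]
z 0.00046250739634780963
((-0.6965789794921875, -0.20946884155273438), (99.2467041015625, 70.26910400390625), 0.10769711434841156) [[-0.0494 -0.0349 -0.0015]
 [ 0.0485  0.0346  0.0023]]
pocket 3162 ((-0.1303577423095703, -0.1657428741455078), (45.027252197265625, 29.1001033782959), 0.24636287987232208) -0.006514896997535109 [[-0.0224 -0.0146 -0.0083]
 [ 0.0223  0.0143 -0.0047]]
carrier_pocket [{'point': [0.5681, -0.0162, 0.0442], 'score': 0.69}]
carrier [{'point': [0.57, -0.0143, 0.0413], 'score': 0.6}]
carrier_tongue [{'point': [0.5357, -0.0786, 0.0866], 'score': 0.77}]
slot_home [{'point': [0.7088, -0.0915, 0.0017], 'score': 0.36}]
held 6452 [[-0.0195 -0.0103 -0.0211]
 [ 0.0076  0.     -0.0189]
 [ 0.0197  0.0103  0.0072]]
```

View pics/w2.png

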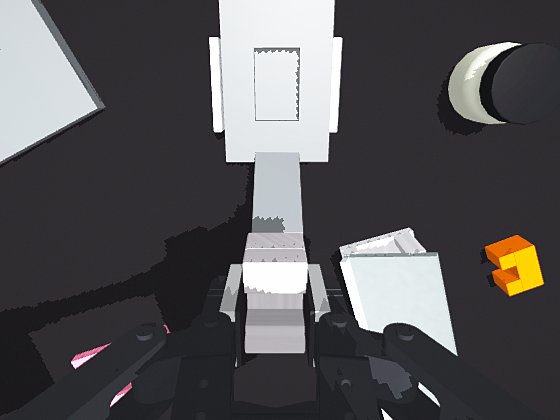

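The wrist view shows the pocket clearly at (277,85), measuring 45 x 29 mm. The specimen is held squarely at (276,290), the tongue is at (277,195), and the bystanders are clear. Now I measure the held specimen relative to the pocket with the same camera.

```bash
python3 - <<'E'
from car import *
s=manip.get_state();p=s['position'];Rm=q2R(s['ee_rot']);W=np.load('pics/w2.npy')
T=Rm.inv().apply((W-p).reshape(-1,3)).reshape(W.shape); T=T[np.isfinite(T[...,0])]
m=(abs(T[:,0])<.03)&(abs(T[:,1])<.02)&(abs(T[:,2]+.0205)<.004)
a=T[m&(T[:,0]>.0125)]; print('front shoulder',len(a),np.percentile(a,[.5,50,99.5],axis=0))
b=T[m&(abs(T[:,1])<.010)&(abs(T[:,0])>.008)]; print('top x',np.percentile(b,[.2,99.8],axis=0))
k=np.linalg.lstsq(np.c_[b[:,:2],np.ones(len(b))],b[:,2],rcond=None)[0]; print('plane',k)
c=T[(abs(T[:,0]-.019)<.004)&(abs(T[:,1])<.02)&(T[:,2]>-.02)&(T[:,2]<.02)]; print('front face',len(c),np.percentile(c,[.5,50,99.5],axis=0))
f=T[(abs(T[:,1])<.03)&(abs(T[:,0])<.016)&(abs(T[:,2])<.006)]; print('fingers low',len(f),np.percentile(f[f[:,1]>0],[1,99],axis=0) if (f[:,1]>0).any() else '',np.percentile(f[f[:,1]<0],[1,99],axis=0) if (f[:,1]<0).any() else '')
pk=np.r_[np.array([.571,-.0135])+(-.00015)*az(60.5)[:2]-.00017*az(150.5)[:2],.0485]
print(pk,Rm.as_matrix())
E
```

```text
front shoulder 1278 [[ 0.0125 -0.0121 -0.0211]
 [ 0.0165 -0.0001 -0.0195]
 [ 0.0195  0.0117 -0.0166]]
top x [[-0.0207 -0.0099 -0.0212]
 [ 0.0194  0.01   -0.0165]]
plane [ 0.0049  0.0021 -0.0194]
front face 2265 [[ 0.015  -0.0121 -0.02  ]
 [ 0.0188 -0.0001 -0.0107]
 [ 0.0196  0.0116  0.0088]]
fingers low 52 [[ 0.0002  0.0106 -0.0059]
 [ 0.0109  0.0176 -0.0026]] [[ 0.0099 -0.0182 -0.0059]
 [ 0.0109 -0.0138 -0.0032]]
[ 0.5711 -0.0137  0.0485] [[ 0.4923  0.8704 -0.0018]
 [ 0.8704 -0.4923  0.0026]
 [ 0.0014 -0.0028 -1.    ]]
```

```bash
python3 - <<'E'
from car import *
Rf=axR([0,0,-1],az(-29.5)); pk=np.array([.5711,-.0137])+.0003*az(60.5)[:2]+.0002*az(-29.5)[:2]
for z in (.16,.075): plan(np.r_[pk,z],Rf)
print(pk)
E
```

```text
POS [0.1993, 0.0024, 0.0213] TURN [-0.0054, -0.0026, 0.0003] rows 1.6
POS [0.199, 0.003, 0.2338] TURN [-0.0054, -0.0026, 0.0003] rows 2.5
[ 0.5714 -0.0135]
```

carry_out --delta_pos '[[0.1, 0.001, 0.02], [0.199, 0.003, 0.021], [0.199, 0.003, 0.021], [0.199, 0.003, 0.08], [0.199, 0.003, 0.16], [0.199, 0.003, 0.234], [0.199, 0.003, 0.234], [0.199, 0.003, 0.234], [0.199, 0.003, 0.234]]' --turn '[[-0.005, -0.003, 0], [-0.005, -0.003, 0], [-0.005, -0.003, 0], [-0.005, -0.003, 0], [-0.005, -0.003, 0], [-0.005, -0.003, 0], [-0.005, -0.003, 0], [-0.005, -0.003, 0], [-0.005, -0.003, 0]]' --claw '[1, 1, 1, 1, 1, 1, 1, 1, 1]'

```text
clock: 6.75
position: [0.573, -0.0138, 0.0766]
ee_rot: [0.001, 0.864, 0.504, 0.001]
contact_force: [0.3, 0.7, -1.2]
width: 0.0233
gripper_force: 41.2
```

```bash
python3 - <<'E'
from car import *
d=img('wrist');W=cloud(d)
s=manip.get_state();p=s['position'];Rm=q2R(s['ee_rot']);print(p,Rm.as_matrix()[:,2])
pk=np.array([.5714,-.0135]); Rf=axR([0,0,-1],az(-29.5))
plan(np.r_[pk,.058],Rf)
T=Rm.inv().apply((W-p).reshape(-1,3)).reshape(W.shape)
Q=carrier(d,W,[.571,-.0135],60.5,.055)
v=np.isfinite(Q[...,0])&(abs(Q[...,0])<.06)&(abs(Q[...,1])<.045)&(abs(Q[...,2])<.003)
pts=Q[v];print('plate',len(pts),np.percentile(pts,[.5,99.5],axis=0))
f=np.isfinite(Q[...,0])&(abs(Q[...,2]+.0065)<.002)&(abs(Q[...,0])<.03)&(abs(Q[...,1])<.02)
print('pocket',f.sum(),np.percentile(Q[f],[1,99],axis=0) if f.sum()>20 else '')
T=T[np.isfinite(T[...,0])]
b=T[(abs(T[:,0])<.03)&(abs(T[:,1])<.010)&(abs(T[:,2]+.0205)<.003)]; print('held top x',np.percentile(b,[.2,99.8],axis=0))
E
```

```text
[ 0.573  -0.0137  0.0767] [ 0.0032 -0.0008 -1.    ]
POS [-0.0016, -0.004, 0.0468] TURN [0.0061, -0.0017, 0.0017] rows 0.4
plate 14086 [[-0.0179 -0.0348 -0.0023]
 [ 0.0498  0.0347  0.002 ]]
pocket 1006 [[-0.001  -0.0143 -0.0079]
 [ 0.0197  0.0144 -0.0049]]
held top x [[-0.0204 -0.01   -0.0215]
 [ 0.0198  0.01   -0.0176]]
```

carry_out --delta_pos '[[-0.0016, -0.004, 0.01], [-0.0016, -0.004, 0.025], [-0.0016, -0.004, 0.025], [-0.0016, -0.004, 0.025], [-0.0016, -0.004, 0.025]]' --turn '[[0.006, -0.002, 0.002], [0.006, -0.002, 0.002], [0.006, -0.002, 0.002], [0.006, -0.002, 0.002], [0.006, -0.002, 0.002]]' --claw '[1, 1, 1, 1, 1]'

```text
clock: 7.3
position: [0.5699, -0.0131, 0.0648]
ee_rot: [-0.001, 0.864, 0.504, -0.002]
contact_force: [0.6, 0.6, -2.3]
width: 0.0227
gripper_force: 41.2
```

```bash
python3 - <<'E'
from car import *
d=img('wrist');W=cloud(d)
s=manip.get_state();p=s['position'];Rm=q2R(s['ee_rot']);print(p,Rm.as_matrix()[:,2],s['contact_force'])
pk=np.array([.5714,-.0135]); Rf=axR([0,0,-1],az(-29.5))
plan(np.r_[pk,.0575],Rf)
Q=carrier(d,W,[.571,-.0135],60.5,.055)
v=np.isfinite(Q[...,0])&(abs(Q[...,0])<.06)&(abs(Q[...,1])<.045)&(abs(Q[...,2])<.003)
pts=Q[v];print('plate',len(pts),np.percentile(pts,[.5,99.5],axis=0))
f=np.isfinite(Q[...,0])&(abs(Q[...,2]+.0065)<.002)&(abs(Q[...,0])<.03)&(abs(Q[...,1])<.02)
print('pocket',f.sum(),np.percentile(Q[f],[1,99],axis=0) if f.sum()>20 else '')
h=np.isfinite(Q[...,0])&(abs(Q[...,2]-(p[2]+.0205-.055))<.003)&(abs(Q[...,0])<.03)&(abs(Q[...,1])<.018)
t=Q[h]; print('held x',np.percentile(t,[.3,99.7],axis=0)); t=t[t[:,0]>.0135];print('held y',np.percentile(t,[.3,99.7],axis=0))
E
```

```text
[ 0.5699 -0.013   0.0648] [-0.0037  0.0004 -1.    ] [ 1.0518  0.8491 -1.5796]
POS [0.0008, 0.0038, 0.0183] TURN [-0.0066, 0.0028, 0.0004] rows 0.1
plate 15989 [[-0.0449 -0.0348 -0.0022]
 [ 0.0498  0.0347  0.0026]]
pocket 584 [[ 0.0044 -0.0146 -0.0079]
 [ 0.0195  0.0144 -0.0049]]
held x [[-0.0202 -0.0168  0.0274]
 [ 0.0197  0.0175  0.0332]]
held y [[ 0.0135 -0.0112  0.0274]
 [ 0.0197  0.0127  0.0313]]
```

carry_out --delta_pos '[[0.0005, 0.002, 0.006], [0.0005, 0.002, 0.012], [0.0005, 0.002, 0.018], [0.0005, 0.002, 0.018], [0.0005, 0.002, 0.018]]' --turn '[[-0.004, 0.002, 0], [-0.004, 0.002, 0], [-0.004, 0.002, 0], [-0.004, 0.002, 0], [-0.004, 0.002, 0]]' --claw '[1, 1, 1, 1, 1]'

```text
clock: 7.85
position: [0.5706, -0.0133, 0.0583]
ee_rot: [-0.0, 0.864, 0.504, -0.0]
contact_force: [-1.5, -0.6, 4.3]
width: 0.023
gripper_force: 42.0
```

carry_out --delta_pos '[[0, 0, 0], [0, 0, 0], [0, 0, 0], [0, 0, 0], [0, 0, -0.05], [0, 0, -0.15], [-0.15, 0, -0.24], [-0.2, 0, -0.25], [-0.2, 0, -0.25], [-0.2, 0, -0.25]]' --turn '[[0, 0, 0], [0, 0, 0], [0, 0, 0], [0, 0, 0], [0, 0, 0], [0, 0, 0], [0, 0, 0], [0, 0, 0], [0, 0, 0], [0, 0, 0]]' --claw '[-0.1, -0.1, -0.1, -0.1, -0.1, -0.1, -0.1, -0.1, -0.1, -0.1]'

```text
clock: 8.85
position: [0.5313, -0.0833, 0.158]
ee_rot: [-0.0, 0.864, 0.503, 0.0]
contact_force: [-0.1, 0.9, -0.5]
width: 0.0471
gripper_force: 0.0
```

```bash
python3 - <<'E'
from car import *
d=img('wrist');save(d,'w3.png');W=cloud(d);np.save('pics/w3.npy',W)
s=manip.get_state();p=s['position'];print(p)
Q=carrier(d,W,[.571,-.0135],60.5,.055)
v=np.isfinite(Q[...,0])&(abs(Q[...,0])<.06)&(abs(Q[...,1])<.045)&(abs(Q[...,2])<.002)
pts=Q[v];print('plate',cv2.minAreaRect((pts[:,:2]*1000).astype(np.float32)),np.percentile(pts,[.5,50,99.5],axis=0))
h=np.isfinite(Q[...,0])&(abs(Q[...,2]-.023)<.005)&(abs(Q[...,0])<.03)&(abs(Q[...,1])<.022)
t=Q[h];print('spec top',cv2.minAreaRect((t[:,:2]*1000).astype(np.float32)),np.percentile(t,[1,50,99],axis=0))
m=abs(abs(t[:,0])-.013)<.007
k=np.linalg.lstsq(np.c_[t[m][:,:2],np.ones(m.sum())],t[m][:,2],rcond=None)[0];print('plane',k)
E
```

```text
[ 0.5313 -0.0827  0.1573]
plate ((-1.7564506530761719, -0.26798248291015625), (96.68946838378906, 70.39482116699219), 0.09538362175226212) [[-0.0492 -0.0349 -0.0014]
 [ 0.0062 -0.      0.0004]
 [ 0.0462  0.0346  0.0019]]
spec top ((-0.6444187164306641, 0.0990610122680664), (23.86775779724121, 39.84084701538086), 89.77965545654297) [[-0.0204 -0.0117  0.0209]
 [ 0.0068 -0.0001  0.0234]
 [ 0.0192  0.0114  0.025 ]]
plane [-0.0013 -0.0032  0.0234]
```

View pics/w3.png

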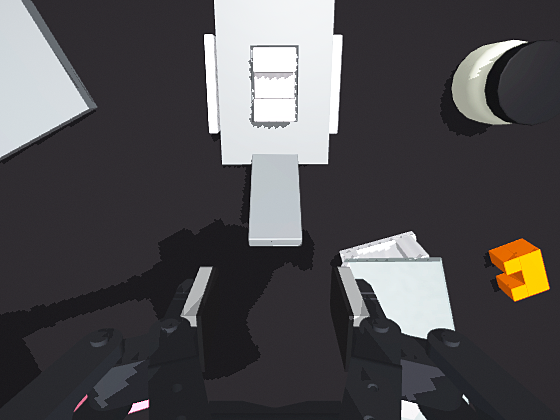

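The specimen is seated flat and central at (274,85), its top 23 mm above the plate as it should be. The fingers are clear and the tongue is free at (275,200). Next I measure the tongue and the loader.

```bash
python3 - <<'E'
from car import *
W=np.load('pics/w3.npy');Q=carrier(0,W,[.571,-.0135],60.5,.055)
m=np.isfinite(Q[...,0])&(Q[...,0]<-.046)&(Q[...,0]>-.1)&(abs(Q[...,1])<.02)&(Q[...,2]>.004)&(Q[...,2]<.06)
t=Q[m];k=np.polyfit(t[:,0],t[:,2],1);print('tongue slope dz/dx',k,'nom -1.427','y',np.percentile(t[:,1],[1,99]),'x',t[:,0].min(),'z',t[:,2].max())
for c in ['top','scene']:
    W=np.load(f'pics/{c}1.npy').reshape(-1,3);x,y,z=W.T
    L=np.hypot(x-.58,y-.29)<.14
    m=L&(z>.274)&(z<.286); r=cv2.minAreaRect((W[m][:,:2]*1000).astype(np.float32)); print(c,'head top',r,np.median(z[m]))
    for lo,hi in [(.008,.016),(.04,.052),(.074,.08),(.113,.121),(.153,.161)]:
        m=L&(z>lo)&(z<hi); print(lo,cv2.minAreaRect((W[m][:,:2]*1000).astype(np.float32)),np.median(z[m]),m.sum())
W=np.load('pics/scene1.npy');im=cv2.imread('pics/scene1.png')
cv2.imwrite('pics/ld.png',np.hstack([cv2.resize(im[140:290,370:460],(360,600),interpolation=cv2.INTER_CUBIC),cv2.resize(cv2.imread('pics/top1.png')[130:240,45:175],(440,372),interpolation=cv2.INTER_CUBIC)[:600].copy() if 0 else cv2.copyMakeBorder(cv2.resize(cv2.imread('pics/top1.png')[130:240,45:175],(440,372),interpolation=cv2.INTER_CUBIC),0,228,0,0,cv2.BORDER_CONSTANT)]))
E
```

```text
tongue slope dz/dx [-1.3474 -0.0559] nom -1.427 y [-0.015   0.0143] x -0.08683192919434685 z 0.05567064359647144
top head top ((573.5254516601562, 276.330322265625), (110.20329284667969, 111.0060043334961), 4.213210582733154) 0.2800465870199993
0.008 ((572.8941650390625, 251.8269500732422), (125.39176940917969, 225.54904174804688), 73.93785858154297) 0.012662499182565345 972
0.04 ((570.6563720703125, 272.05609130859375), (89.3290023803711, 111.32913970947266), 4.177231311798096) 0.04803638032893043 698
0.074 ((575.3901977539062, 262.3577575683594), (99.96627807617188, 120.15824890136719), 3.9980673789978027) 0.07781793320990527 141
0.113 ((575.6033935546875, 261.3858337402344), (98.36051940917969, 117.32525634765625), 3.577136516571045) 0.11779494541625479 168
0.153 ((574.5831909179688, 265.33831787109375), (97.13457489013672, 125.83670806884766), 3.7917697429656982) 0.15790163595179457 264
scene head top ((576.2774658203125, 277.84613037109375), (110.58969116210938, 110.68737030029297), 4.434652805328369) 0.27847825141462607
0.008 ((574.7376098632812, 271.7386169433594), (133.26597595214844, 129.58755493164062), 4.463752269744873) 0.011266623377115259 861
0.04 ((589.2111206054688, 269.9067687988281), (68.76911926269531, 122.10400390625), 4.017603874206543) 0.0462189125187909 296
0.074 ((573.190673828125, 265.1876220703125), (101.87686157226562, 127.27881622314453), 5.213915824890137) 0.07658847796723511 282
0.113 ((573.3155517578125, 266.0126037597656), (102.59858703613281, 126.91631317138672), 5.2654523849487305) 0.11656205023079363 408
0.153 ((573.7431030273438, 266.3791198730469), (102.50846862792969, 126.72319030761719), 3.5024631023406982) 0.15643880752481593 526
```

View pics/ld.png

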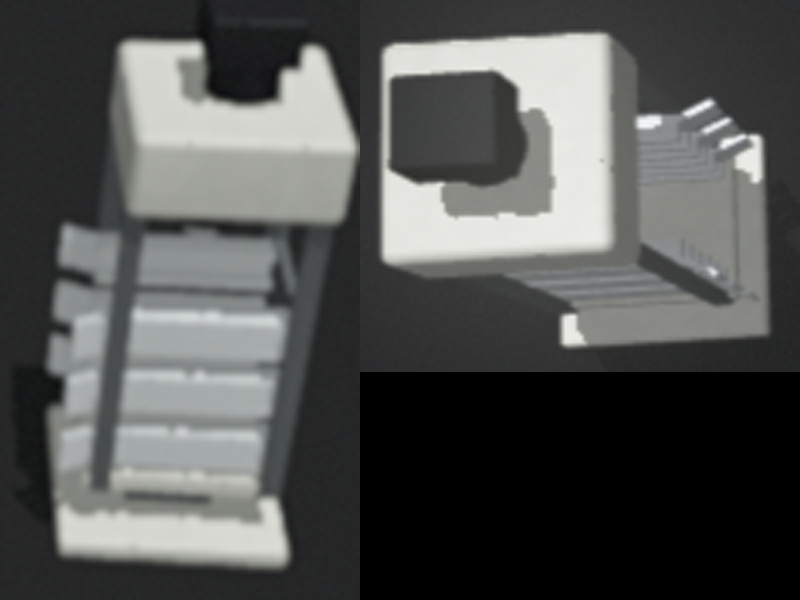

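The loader view shows three slots with their mouths facing -y and flared cheeks at top right (700,130). The yaw is about 4.2 degrees, so slot +x lies at azimuth 94.2, home is near (0.574, 0.272) and the middle floor is near z 0.0975. Next is the tongue grasp.

```bash
cat >> car.py <<'E'
CR=lambda a: R.from_euler('z',a,degrees=True)
t=np.array([-.5736,0,.8192]); nrm=np.array([.8192,0,.5736])
def tongue(o,a,back=0,pitch=0):
    "TCP pose gripping tongue of carrier with origin o, azimuth a"
    C=CR(a); return np.array(o)+C.apply(np.array([-.046,0,.008])+t*(.045-.0187+back)), axR(C.apply(-t),C.apply(nrm))
E
python3 - <<'E'
from car import *
s=manip.get_state();p=s['position'];R0=q2R(s['ee_rot'])
pa,Ra=tongue([.571,-.0135,.045],60.6,.08); pg,_=tongue([.571,-.0135,.045],60.6)
print(pa,pg); rv=(R0.inv()*Ra).as_rotvec(); print(np.degrees(rv))
p1=p*.67+pa*.33+[0,0,.04]; p2=p*.33+pa*.67+[0,0,.04]
R1=R0*R.from_rotvec(rv/3);R2=R0*R.from_rotvec(rv*2/3)
plan(p1,R1);plan(p2,R2,(p1,R1));plan(pa,Ra,(p2,R2))
E
```

```text
[ 0.5185 -0.1067  0.1401] [ 0.541  -0.0667  0.0745]
[-27.4643  27.3609 -87.107 ]
POS [-0.0224, 0.0004, -0.0858] TURN [-0.3052, 0.304, -0.9679] rows 3.7
POS [-0.0219, -0.0131, 0.0099] TURN [-0.3052, 0.304, -0.9679] rows 3.7
POS [-0.0244, -0.063, 0.0948] TURN [-0.3052, 0.304, -0.9679] rows 3.7
```

carry_out --delta_pos '[[-0.022, 0, -0.086], [-0.022, 0, -0.086], [-0.022, 0, -0.086], [-0.022, 0, -0.086]]' --turn '[[-0.305, 0.304, -0.968], [-0.305, 0.304, -0.968], [-0.305, 0.304, -0.968], [-0.305, 0.304, -0.968]]' --claw '[-0.1, -0.1, -0.1, -0.1]'

```text
clock: 9.3
position: [0.5268, -0.0893, 0.1913]
ee_rot: [0.027, 0.703, 0.703, 0.108]
contact_force: [-0.4, -0.1, -0.7]
width: 0.0472
gripper_force: 0.0
```

carry_out --delta_pos '[[-0.022, -0.013, 0.01], [-0.022, -0.013, 0.01], [-0.022, -0.013, 0.01], [-0.022, -0.013, 0.01]]' --turn '[[-0.305, 0.304, -0.968], [-0.305, 0.304, -0.968], [-0.305, 0.304, -0.968], [-0.305, 0.304, -0.968]]' --claw '[-0.1, -0.1, -0.1, -0.1]'

```text
clock: 9.7
position: [0.5226, -0.0976, 0.1852]
ee_rot: [0.053, 0.489, 0.845, 0.208]
contact_force: [0.2, -0.4, -0.0]
width: 0.0468
gripper_force: 0.0
```

carry_out --delta_pos '[[-0.024, -0.063, 0.095], [-0.024, -0.063, 0.095], [-0.024, -0.063, 0.095], [-0.024, -0.063, 0.095], [-0.024, -0.063, 0.095], [-0.024, -0.063, 0.095]]' --turn '[[-0.305, 0.304, -0.968], [-0.305, 0.304, -0.968], [-0.305, 0.304, -0.968], [-0.305, 0.304, -0.968], [-0.305, 0.304, -0.968], [-0.305, 0.304, -0.968]]' --claw '[-0.1, -0.1, -0.1, -0.1, -0.1, -0.1]'

```text
clock: 10.3
position: [0.5186, -0.106, 0.1395]
ee_rot: [0.075, 0.243, 0.922, 0.291]
contact_force: [-0.7, 0.2, 1.2]
width: 0.0471
gripper_force: 0.0
```

```bash
python3 - <<'E'
from car import *
d=img('wrist');save(d,'w4.png');W=cloud(d);np.save('pics/w4.npy',W)
s=manip.get_state();p=s['position'];R0=q2R(s['ee_rot']);print(p,s['qpos'])
pg,Ra=tongue([.571,-.0135,.045],60.6); print(np.degrees((R0.inv()*Ra).as_rotvec()))
plan(pg,Ra)
T=R0.inv().apply((W-p).reshape(-1,3)); T=T[np.isfinite(T[:,0])]
# what lies in finger path: tongue & fingers in tool frame
m=(abs(T[:,0])<.02)&(abs(T[:,1])<.022)&(T[:,2]>.02)&(T[:,2]<.09)
print('tongue in tool', m.sum(), np.percentile(T[m],[1,50,99],axis=0))
Q=carrier(0,W,[.571,-.0135],60.5,.055);Q=Q[np.isfinite(Q[...,0])]
v=(abs(Q[:,0])<.06)&(abs(Q[:,1])<.045)&(abs(Q[:,2])<.002);print('plate',v.sum(),np.percentile(Q[v],[.5,50,99.5],axis=0) if v.sum()>50 else '')
E
```

```text
[ 0.5185 -0.1057  0.14  ] [-0.7422  0.317   1.882   0.6451  1.186  -2.1232]
[-0.0643 -0.0852 -0.0578]
POS [-0.0015, -0.0014, 0.1986] TURN [-0.0021, -0.0028, -0.0019] rows 1.6
tongue in tool 1157 [[-0.0148 -0.0046  0.0377]
 [ 0.0072 -0.0004  0.0395]
 [ 0.0146  0.0033  0.0882]]
plate 5970 [[-0.0506 -0.0349 -0.0016]
 [-0.0148  0.0139  0.0005]
 [ 0.0492  0.0349  0.0018]]
```

View pics/w4.png

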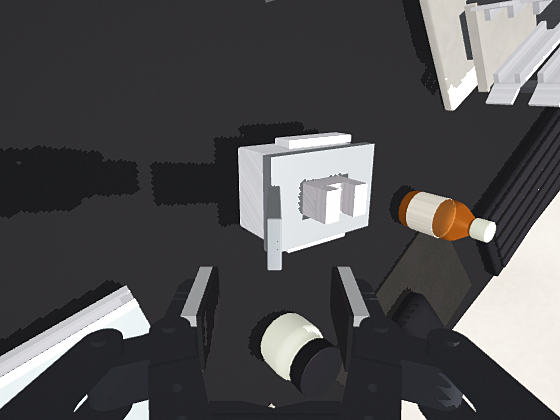

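The view shows the tongue's end at (274,240), centred between the fingers, with the specimen seated at (333,200). Now I descend along the tongue and grip it.

carry_out --delta_pos '[[-0.001, -0.0015, 0.08], [-0.001, -0.0015, 0.15], [-0.001, -0.0015, 0.199], [-0.001, -0.0015, 0.199], [-0.001, -0.0015, 0.199], [-0.001, -0.0015, 0.199], [-0.001, -0.0015, 0.199], [-0.001, -0.0015, 0.199], [-0.001, -0.0015, 0.199], [-0.001, -0.0015, 0.199], [-0.001, -0.0015, 0.199]]' --turn '[[0, 0, 0], [0, 0, 0], [0, 0, 0], [0, 0, 0], [0, 0, 0], [0, 0, 0], [0, 0, 0], [0, 0, 0], [0, 0, 0], [0, 0, 0], [0, 0, 0]]' --claw '[-0.1, -0.1, -0.1, -0.1, 1, 1, 1, 1, 1, 1, 1]' --force 80

```text
clock: 11.45
position: [0.5416, -0.0683, 0.0759]
ee_rot: [0.077, 0.242, 0.923, 0.29]
contact_force: [-2.5, -2.9, 5.8]
width: 0.007
gripper_force: 78.7
```

```bash
python3 - <<'E'
from car import *
s=manip.get_state();p=s['position'];R0=q2R(s['ee_rot']);print(p,R0.as_matrix(),s['contact_force'])
for h in (.01,.03,.12): plan(p+[0,0,h],R0)
E
```

```text
[ 0.5416 -0.0683  0.0759] [[-0.8713  0.401   0.2829]
 [ 0.4907  0.7146  0.4985]
 [-0.0023  0.5732 -0.8194]] [-2.5411 -2.9298  5.7727]
POS [-0.0001, 0.0143, -0.0205] TURN [0.0, 0.0, 0.0] rows 0.2
POS [-0.0002, 0.043, -0.0615] TURN [0.0, 0.0, 0.0] rows 0.6
POS [-0.0007, 0.172, -0.2458] TURN [0.0, 0.0, 0.0] rows 2.4
```

carry_out --delta_pos '[[0, 0.007, -0.01], [0, 0.0143, -0.0205], [0, 0.03, -0.043], [0, 0.043, -0.0615], [0, 0.06, -0.085], [0, 0.075, -0.107], [0, 0.086, -0.123], [0, 0.086, -0.123], [0, 0.086, -0.123], [0, 0.086, -0.123]]' --turn '[[0, 0, 0], [0, 0, 0], [0, 0, 0], [0, 0, 0], [0, 0, 0], [0, 0, 0], [0, 0, 0], [0, 0, 0], [0, 0, 0], [0, 0, 0]]' --claw '[1, 1, 1, 1, 1, 1, 1, 1, 1, 1]'

```text
clock: 12.45
position: [0.5406, -0.0673, 0.1345]
ee_rot: [0.076, 0.242, 0.923, 0.291]
contact_force: [-0.3, -0.0, -2.9]
width: 0.0071
gripper_force: 78.0
```

```bash
cat >> car.py <<'E'
def held():
    "pose of the carrier plate as the wrist camera sees it, against the nominal grip"
    d=img('wrist');W=cloud(d)
    s=manip.get_state();p=s['position'];Rm=q2R(s['ee_rot'])
    C0=np.c_[nrm,[0,0,0],-t]  # tool y,z in the carrier frame
    M=np.c_[np.cross(nrm,-t),nrm,-t]  # carrier<-tool
    Q=Rm.inv().apply((W-p).reshape(-1,3))@M.T+np.array([-.046,0,.008])+t*(.045-.0187)
    Q[:,2]-=.010
    Q=Q[np.isfinite(Q[:,0])]
    v=(abs(Q[:,0])<.06)&(abs(Q[:,1])<.045)&(abs(Q[:,2])<.005)
    for _ in range(3):
        k=np.linalg.lstsq(np.c_[Q[v][:,:2],np.ones(v.sum())],Q[v][:,2],rcond=None)[0]
        v=(abs(Q[:,0])<.06)&(abs(Q[:,1])<.045)&(abs(Q[:,2]-Q[:,:2]@k[:2]-k[2])<.002)
    print('plate in nominal frame: slopes,z',k,v.sum(),cv2.minAreaRect((Q[v][:,:2]*1000).astype(np.float32)),np.percentile(Q[v],[.5,99.5],axis=0)[:,:2].tolist())
    b=(abs(Q[:,0])<.03)&(abs(Q[:,1])<.02)&(abs(Q[:,2]-Q[:,:2]@k[:2]-k[2]-.023)<.003)
    print('spec top',b.sum(),np.percentile(Q[b],[1,50,99],axis=0).tolist())
    Cw=Rm.as_matrix()@M.T
    print('nominal carrier axes in world: x az',np.degrees(np.arctan2(Cw[1,0],Cw[0,0])),'x.z',Cw[2,0],'y.z',Cw[2,1],'origin',p-Cw@(np.array([-.046,0,.008])+t*(.045-.0187)))
    return d,W
E
python3 - <<'E'
from car import *
held()
E
```

```text
plate in nominal frame: slopes,z [-0.0021  0.0004 -0.001 ] 8669 ((-0.23834609985351562, 1.0295829772949219), (71.0008773803711, 103.92261505126953), 89.96527862548828) [[-0.04964377461863572, -0.03341680140560443], [0.05009146652781376, 0.036251941191530954]]
spec top 1829 [[-0.020162872803091262, -0.010044415419651391, 0.01913650200572068], [-0.008553823928762772, 0.0025042571263294683, 0.021857464692706823], [0.01940213021100544, 0.013376444888847337, 0.022894520426460212]]
nominal carrier axes in world: x az 60.66566418878285 x.z -0.0008660676649832978 y.z 0.0008198507904037471 origin [ 0.5705 -0.014   0.1048]
```

```bash
python3 - <<'E'
from car import *
s=manip.get_state();p=s['position'];R0=q2R(s['ee_rot'])
h=np.array([.574,.272,0]); pf,Rf=tongue(h-.14*az(94.2)+[0,0,.101],94.2); print(pf)
plan(pf,Rf)
E
```

```text
[0.5887 0.0715 0.1305]
POS [0.065, 0.2907, 0.2148] TURN [-0.0011, 0.6395, -0.9168] rows 3.9
```

carry_out --delta_pos '[[0.005, 0.02, 0.015], [0.013, 0.058, 0.043], [0.02, 0.09, 0.066], [0.028, 0.125, 0.092], [0.036, 0.16, 0.118], [0.044, 0.195, 0.144], [0.052, 0.23, 0.17], [0.058, 0.26, 0.192], [0.063, 0.281, 0.208], [0.065, 0.291, 0.215], [0.065, 0.291, 0.215], [0.065, 0.291, 0.215]]' --turn '[[0, 0.045, -0.065], [0, 0.128, -0.183], [0, 0.2, -0.28], [0, 0.275, -0.393], [0, 0.352, -0.504], [0, 0.43, -0.614], [0, 0.505, -0.725], [0, 0.57, -0.82], [0, 0.618, -0.887], [0, 0.64, -0.917], [0, 0.64, -0.917], [0, 0.64, -0.917]]' --claw '[1, 1, 1, 1, 1, 1, 1, 1, 1, 1, 1, 1]'

```text
clock: 13.7
position: [0.5888, 0.0711, 0.1308]
ee_rot: [-0.011, -0.035, 0.953, 0.3]
contact_force: [0.2, -0.5, -1.9]
width: 0.007
gripper_force: 78.0
```

```bash
python3 - <<'E'
from car import *
d,W=held(); save(d,'w5.png'); np.save('pics/w5.npy',W)
print(manip.get_state()['qpos'])
for c in ('wrist','top','scene'):
    for q in ('slot_home','loader','carrier'): print(c,q,[(np.round(r['point'],4).tolist(),round(r['score'],2)) for r in manip.place_of(c,q)[:2]])
S=(W-np.array([.574,.272,.0975]))@np.c_[az(94.2),az(184.2),[0,0,1]]
S=S[np.isfinite(S[...,0])]
m=(abs(S[:,0])<.09)&(abs(S[:,1])<.07)&(abs(S[:,2])<.08)
print(m.sum(),[(round(b,3),int(n)) for n,b in zip(*np.histogram(S[m][:,2],bins=np.arange(-.08,.08,.004))) if n>20])
E
```

```text
plate in nominal frame: slopes,z [-0.0027  0.0002 -0.0013] 8610 ((-0.4520759582519531, 1.0454368591308594), (104.26142120361328, 71.07717895507812), 0.08697836101055145) [[-0.049610426137210166, -0.03336070268536852], [0.0501748652686023, 0.036356893333388936]]
spec top 1831 [[-0.020568324772222275, -0.010349028277499155, 0.018863982268669036], [-0.009110382710757413, 0.0024812058342370776, 0.021582027824046973], [0.018817825279895554, 0.013312940380421112, 0.022584388739371603]]
nominal carrier axes in world: x az 94.1723416902432 x.z -0.0013841316041944174 y.z -0.0001504965879597373 origin [0.5843 0.1318 0.1013]
[-0.3357  0.4702  1.6407  0.5698  1.3421 -2.2008]
wrist slot_home [([0.5711, 0.2712, 0.097], 0.63)]
wrist loader [([0.5689, 0.2747, 0.0332], 0.89)]
wrist carrier [([0.5698, -0.0126, 0.0428], 0.23)]
top slot_home [([0.572, 0.2726, 0.0944], 0.93)]
top loader [([0.5735, 0.2754, 0.0353], 0.92), ([0.5299, -0.3653, 0.0338], 0.31)]
top carrier [([0.3105, -0.1816, 0.0023], 0.96), ([0.5718, -0.013, 0.0487], 0.63)]
scene slot_home [([0.5728, 0.2731, 0.0967], 0.57)]
scene loader [([0.
[... 321 characters left out ...]
-0.032), 306), (np.float64(-0.028), 365), (np.float64(-0.024), 897), (np.float64(-0.02), 1220), (np.float64(-0.016), 331), (np.float64(-0.012), 283), (np.float64(-0.008), 347), (np.float64(-0.004), 1068), (np.float64(0.0), 1467), (np.float64(0.004), 631), (np.float64(0.008), 637), (np.float64(0.012), 679), (np.float64(0.016), 1428), (np.float64(0.02), 1898), (np.float64(0.024), 482), (np.float64(0.028), 444), (np.float64(0.032), 544), (np.float64(0.036), 1415), (np.float64(0.04), 1999), (np.float64(0.044), 972), (np.float64(0.048), 673), (np.float64(0.052), 568), (np.float64(0.056), 1340), (np.float64(0.06), 1866), (np.float64(0.064), 240), (np.float64(0.068), 252), (np.float64(0.072), 224)]
```

View pics/w5.png

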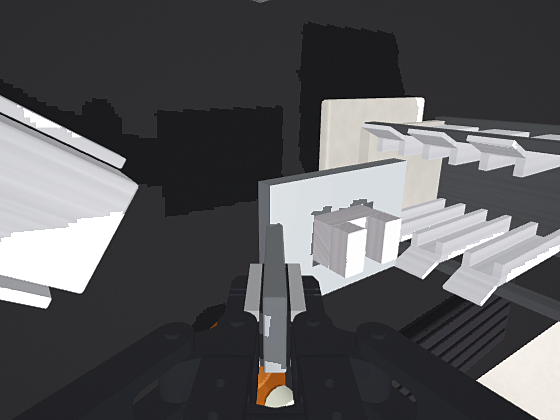

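The wrist view shows the level plate with the specimen seated at (355,245), heading right towards the slots. The near ledges run from (420,210) to (480,290) and the far ones from (380,130) to (500,160). Now I measure the middle slot with the same camera.

```bash
python3 - <<'E'
from car import *
W=np.load('pics/w5.npy')
S=(W-np.array([.574,.272,.0975]))@np.c_[az(94.2),az(184.2),[0,0,1]]
S=S[np.isfinite(S[...,0])]
for x0,x1 in [(-.072,-.055),(-.045,-.02),(-.02,.02)]:
    m=(S[:,0]>x0)&(S[:,0]<x1)&(abs(S[:,1])<.065)&(S[:,2]>-.03)&(S[:,2]<.07)
    H,ye,ze=np.histogram2d(S[m][:,1],S[m][:,2],bins=[np.arange(-.06,.061,.004),np.arange(-.03,.071,.004)])
    print(x0,x1); 
    for j in range(H.shape[1]-1,-1,-1): print('%5.0f '%(ze[j]*1000),' '.join('%3d'%n if n else '  .' for n in H[:,j]))
    print('      ',' '.join('%3.0f'%(a*1000) for a in ye[:-1]))
E
```

```text
-0.072 -0.055
   66    .   .   .   .   .   .   .   .   .   .   .   .   .   .   .   .   .   .   .   .   .   .   .   .   .   .   .   .   .   .
   62    .   .   .   .   .   .   .   .   .   .   .   .   .   .   .   .   .   .   .   .   .   .   .   .   .   .   .   .   .   .
   58    .   .   .  37  81  27   .   .   .   .   .   .   .   .   .   .   .   .   .   .   .   .   .   .   .   5  55  68   6   .
   54    .   .   .  33  90  43   .   .   .   .   .   .   .   .   .   .   .   .   .   .   .   .   .   .   .   9  37  49   5   .
   50    .   .   .  28  91  38   .   .   .   .   .   .   .   .   .   .   .   .   .   .   .   .   .   .   .   8  35  60   4   .
   46    .   .   .  36  79  38   .   .   .   .   .   .   .   .   .   .   .   .   .   .   .   .   .   .   .   6  39  46   8   .
   42    .   .   .  29  82  33   .   .   .   .   .   .   .   .   .   .   .   .   .   .   .   .   .   .   .   5  34  48   5   .
   38    .   .   .  34  71  36   .   .   .   .   .   .   .   .   .   .   .   .   .   .   .   .   .   .   .   4  32  44   4   .
   34    .   .   .  17  55  17   .   .   .   .   .   .   .   .   .   .
[... 8143 characters left out ...]
.   .   .   .   .   .   .   .   .   .   .   .   .   .   .   .   .
  -18    .   .   .   .   .   .   .   .   .   .   .   .   .   .   .   .   .   .   .   .   .   .   .   .   .   .   .   .   .   .
  -22    .   .   .   .   .   1 106 114 114   .   .   .   .   .   .   .   .   .   .   .   .   .   .   .   .   .   6   .   .   .
  -26    .   .   .   .   .   .   .   .  51   .   .   .   .   .   .   .   .   .   .   .   .   .   .   .   .   .   1   .   .   .
  -30    .   .   .   .   .   .   .   .   .   .   .   .   .   .   .   .   .   .   .   .   .   .   .   .   .   .   7   .   .   .
       -60 -56 -52 -48 -44 -40 -36 -32 -28 -24 -20 -16 -12  -8  -4   0   4   8  12  16  20  24  28  32  36  40  44  48  52  56
```

```bash
python3 - <<'E'
from car import *
W=np.load('pics/w5.npy')
S=(W-np.array([.574,.272,.0975]))@np.c_[az(94.2),az(184.2),[0,0,1]]
S=S[np.isfinite(S[...,0])]
f=(abs(S[:,2])<.0025)&(abs(S[:,0])<.055)&(abs(S[:,1])<.036)&(abs(S[:,1])>.02)
print('floor z',np.median(S[f&(S[:,1]<0)][:,2]),np.median(S[f&(S[:,1]>0)][:,2]),'x min',np.percentile(S[f][:,0],.3))
L=(S[:,2]>-.025)&(S[:,2]<.065)&(abs(S[:,1])<.036)&(abs(S[:,1])>.02)&(abs(S[:,0])<.055)
for zz in (0,.02,.04,.06):
  for sg in (1,-1):
    a=S[L&(abs(S[:,2]-zz)<.002)&(sg*S[:,1]>0)]
    e=[(round(x0,3),round(float(np.percentile(sg*a[(abs(a[:,0]-x0)<.006)][:,1],1))*sg,4)) for x0 in np.arange(-.045,.05,.015) if (abs(a[:,0]-x0)<.006).sum()>20]
    print(zz,sg,'xmin',np.percentile(a[:,0],.5).round(4),'z',np.median(a[:,2]).round(4),e)
w=S[(abs(S[:,1]+.037)<.004)&(abs(S[:,2]-.007)<.004)&(abs(S[:,0]+.015)<.035)]; print('wall y',np.median(w[:,1]) if len(w) else None)
E
```

```text
floor z 0.00024569714102239126 0.0001633309279225198 x min -0.050775672073956786
0 1 xmin -0.0506 z 0.0002 [(np.float64(-0.045), 0.0301), (np.float64(-0.03), 0.0299)]
0 -1 xmin -0.0507 z 0.0003 [(np.float64(-0.045), -0.0248), (np.float64(-0.03), -0.025), (np.float64(-0.015), -0.025), (np.float64(0.0), -0.0251), (np.float64(0.015), -0.025), (np.float64(0.03), -0.0253), (np.float64(0.045), -0.021)]
0.02 1 xmin -0.0506 z 0.0201 [(np.float64(-0.045), 0.0299), (np.float64(-0.03), 0.0298)]
0.02 -1 xmin -0.0509 z 0.0202 [(np.float64(-0.045), -0.0247), (np.float64(-0.03), -0.0247), (np.float64(-0.015), -0.025), (np.float64(0.0), -0.0249), (np.float64(0.015), -0.0252), (np.float64(0.03), -0.0252), (np.float64(0.045), -0.021)]
0.04 1 xmin -0.0513 z 0.0402 [(np.float64(-0.045), 0.0301), (np.float64(-0.03), 0.0298), (np.float64(-0.015), 0.0299)]
0.04 -1 xmin -0.0506 z 0.0403 [(np.float64(-0.045), -0.0247), (np.float64(-0.03), -0.0248), (np.float64(-0.015), -0.0249), (np.float64(0.0), -0.0252), (np.float64(0.015), -0.0249), (np.float64(0.03), -0.0253), (np.float64(0.045), -0.0205)]
0.06 1 xmin -0.0507 z 0.0602 [(np.float64(-0.045), 0.0299), (np.float64(-0.03), 0.0298), (np.float64(-0.015), 0.0298), (np.float64(0.0), 0.0298)]
0.06 -1 xmin -0.0512 z 0.0602 [(np.float64(-0.045), -0.0247), (np.float64(-0.03), -0.0247), (np.float64(-0.015), -0.0248), (np.float64(0.0), -0.0249), (np.float64(0.015), -0.0251), (np.float64(0.03), -0.0253)]
wall y -0.03515278619709875
```

```bash
python3 - <<'E'
from car import *
A=93.9; h=np.array([.5729,.2713,.1015])
for b in (-.14,-.115,-.09,-.06): 
    pf,Rf=tongue(h+b*az(A),A); plan(pf,Rf)
E
```

```text
POS [0.0065, -0.0008, -0.0003] TURN [-0.0024, -0.0043, 0.0088] rows 0.1
POS [0.0062, 0.0505, 0.0355] TURN [-0.0024, -0.0043, 0.0088] rows 0.5
POS [0.0059, 0.1017, 0.0713] TURN [-0.0024, -0.0043, 0.0088] rows 1.0
POS [0.0055, 0.1632, 0.1142] TURN [-0.0024, -0.0043, 0.0088] rows 1.6
```

carry_out --delta_pos '[[0.006, 0, 0], [0.006, 0, 0], [0.006, 0.025, 0.0175], [0.006, 0.05, 0.035], [0.006, 0.068, 0.0475], [0.006, 0.085, 0.0595], [0.006, 0.102, 0.0715], [0.006, 0.102, 0.0715], [0.006, 0.102, 0.0715]]' --turn '[[-0.002, -0.004, 0.009], [-0.002, -0.004, 0.009], [-0.002, -0.004, 0.009], [-0.002, -0.004, 0.009], [-0.002, -0.004, 0.009], [-0.002, -0.004, 0.009], [-0.002, -0.004, 0.009], [-0.002, -0.004, 0.009], [-0.002, -0.004, 0.009]]' --claw '[1, 1, 1, 1, 1, 1, 1, 1, 1]'

```text
clock: 15.1
position: [0.5831, 0.1211, 0.1309]
ee_rot: [-0.01, -0.033, 0.953, 0.3]
contact_force: [0.3, 0.2, -2.5]
width: 0.0071
gripper_force: 78.1
```

```bash
cat > ins.py <<'E'
from car import *
A=93.9; h=np.array([.5729,.2713,.1015])
def chk(bs,z=.1015):
    d,W=held(); print('F',manip.get_state()['contact_force'])
    S=(W-np.array([.574,.272,.0975]))@np.c_[az(94.2),az(184.2),[0,0,1]]; S=S[np.isfinite(S[...,0])]
    for zz in (0,.02,.04):
        o=[]
        for sg in (1,-1):
            a=S[(abs(S[:,2]-zz)<.002)&(sg*S[:,1]>.02)&(sg*S[:,1]<.036)&(abs(S[:,0])<.055)]
            o.append((len(a),np.round(sg*np.percentile(sg*a[:,1],1),4),np.median(a[:,2]).round(4),np.percentile(a[:,0],[.5,99.5]).round(4).tolist()) if len(a)>40 else None)
        print('slot',zz,o)
    for b in bs:
        pf,Rf=tongue(np.r_[h[:2],z]+b*az(A),A); plan(pf,Rf)
    return d,W
E
python3 -c "
from ins import *
chk([-.06,-.03,0])"
```

```text
plate in nominal frame: slopes,z [-0.002  -0.0002 -0.0011] 8654 ((2.2122230529785156, -2.5597305297851562), (103.54539489746094, 88.72052001953125), 6.092044830322266) [[-0.04947705429311882, -0.0425276446888213], [0.049722246799984215, 0.03665892065847959]]
spec top 1830 [[-0.020584265625172838, -0.010048010140275346, 0.01900905956119196], [-0.009114751268322155, 0.0025152663548931426, 0.021717934162728672], [0.019127295236269094, 0.013472717632241898, 0.022757367650070543]]
nominal carrier axes in world: x az 93.92580638850687 x.z -0.0005989992214374 y.z 4.200027929329997e-05 origin [0.5791 0.1817 0.1013]
F [ 0.3029 -1.0971 -2.6218]
slot 0 [None, (901, np.float64(-0.0215), np.float64(0.0003), [-0.0214, 0.052])]
slot 0.02 [(273, np.float64(0.0299), np.float64(0.0201), [-0.0508, -0.0255]), (1405, np.float64(-0.0219), np.float64(0.0202), [-0.0507, 0.052])]
slot 0.04 [(323, np.float64(0.0298), np.float64(0.0402), [-0.0507, -0.0214]), (1617, np.float64(-0.0219), np.float64(0.0402), [-0.0508, 0.052])]
POS [0.0002, 0.0613, 0.0425] TURN [-0.0011, -0.0006, 0.0007] rows 0.6
POS [0.0001, 0.1227, 0.0855] TURN [-0.0011, -0.0006, 0.0007] rows 1.2
POS [0.0001, 0.1842, 0.1284] TURN [-0.0011, -0.0006, 0.0007] rows 1.8
```

carry_out --delta_pos '[[0, 0.02, 0.014], [0, 0.04, 0.028], [0, 0.061, 0.0425], [0, 0.082, 0.057], [0, 0.103, 0.072], [0, 0.123, 0.0855], [0, 0.123, 0.0855]]' --turn '[[-0.001, 0, 0], [-0.001, 0, 0], [-0.001, 0, 0], [-0.001, 0, 0], [-0.001, 0, 0], [-0.001, 0, 0], [-0.001, 0, 0]]' --claw '[1, 1, 1, 1, 1, 1, 1]'

```text
clock: 15.85
position: [0.5784, 0.1823, 0.1313]
ee_rot: [-0.011, -0.033, 0.953, 0.301]
contact_force: [0.3, 0.3, -2.4]
width: 0.0074
gripper_force: 78.1
```

```bash
python3 -c "
from ins import *
chk([-.012,0,.002])"
```

```text
plate in nominal frame: slopes,z [ 0.0072  0.0002 -0.0006] 5333 ((4.275611877441406, 7.842538833618164), (73.47796630859375, 110.97957611083984), 89.58368682861328) [[-0.049134314342781135, -0.028441708971595498], [0.05010849181709521, 0.04315143431042918]]
spec top 1788 [[-0.020031702197238134, -0.009967550248750255, 0.01938289017338058], [-0.008766432085061527, 0.0026052003633367645, 0.021905544941206324], [0.019620624632528127, 0.013619445349568993, 0.022960713751323164]]
nominal carrier axes in world: x az 93.99633087561934 x.z 0.00025712653596459637 y.z 0.00026982807963516105 origin [0.5744 0.2424 0.1017]
F [-0.3139  0.0146 -1.6566]
slot 0 [None, (198, np.float64(-0.0205), np.float64(0.0002), [0.0403, 0.0524])]
slot 0.02 [(303, np.float64(0.0299), np.float64(0.0202), [-0.0504, -0.0338]), (1972, np.float64(-0.0229), np.float64(0.0202), [-0.0485, 0.0518])]
slot 0.04 [(369, np.float64(0.0298), np.float64(0.0402), [-0.0504, -0.0305]), (2398, np.float64(-0.023), np.float64(0.0403), [-0.0503, 0.0519])]
POS [-0.0009, 0.0345, 0.0246] TURN [0.0005, -0.0023, 0.0023] rows 0.3
POS [-0.001, 0.0591, 0.0418] TURN [0.0005, -0.0023, 0.0023] rows 0.6
POS [-0.001, 0.0632, 0.0447] TURN [0.0005, -0.0023, 0.0023] rows 0.6
```

carry_out --delta_pos '[[-0.0005, 0.017, 0.012], [-0.0005, 0.0345, 0.0246], [-0.0005, 0.045, 0.032], [-0.0005, 0.053, 0.037], [-0.0005, 0.059, 0.042], [-0.0005, 0.059, 0.042], [-0.0005, 0.059, 0.042]]' --turn '[[0, -0.002, 0.002], [0, -0.002, 0.002], [0, -0.002, 0.002], [0, -0.002, 0.002], [0, -0.002, 0.002], [0, -0.002, 0.002], [0, -0.002, 0.002]]' --claw '[1, 1, 1, 1, 1, 1, 1]'

```text
clock: 16.6
position: [0.5773, 0.2095, 0.1309]
ee_rot: [-0.01, -0.032, 0.953, 0.301]
contact_force: [-0.3, 0.3, -2.2]
width: 0.0073
gripper_force: 78.3
```

```bash
python3 -c "
from ins import *
chk([.001],.0992)"
```

```text
plate in nominal frame: slopes,z [ 0.0282  0.0141 -0.0003] 3614 ((0.7923545837402344, 8.066049575805664), (106.86852264404297, 73.68598175048828), 0.1037014052271843) [[-0.05005368254762377, -0.02799787719149064], [0.053599056891651814, 0.044141676308379625]]
spec top 1712 [[-0.02069352657420949, -0.010165455973382224, 0.019422594739292056], [-0.009699970880733882, 0.002280798344148097, 0.02169038464675009], [0.01890773297900822, 0.013314531110780604, 0.022740294825370197]]
nominal carrier axes in world: x az 93.82782822006216 x.z 0.00021985298770535713 y.z -1.8385141994448434e-05 origin [0.5732 0.2704 0.1014]
F [-0.6394 -0.0938 -2.9212]
slot 0 [None, None]
slot 0.02 [(311, np.float64(0.0298), np.float64(0.0201), [-0.0503, -0.037]), (1599, np.float64(-0.0218), np.float64(0.0202), [-0.0222, 0.0519])]
slot 0.04 [(385, np.float64(0.0299), np.float64(0.0402), [-0.0503, -0.0349]), (2184, np.float64(-0.0221), np.float64(0.0402), [-0.0334, 0.0519])]
POS [0.0005, 0.0009, 0.0073] TURN [0.0004, 0.0014, -0.002] rows 0.1
```

carry_out --delta_pos '[[0.0005, 0.0005, 0.0035], [0.0005, 0.001, 0.007], [0.0005, 0.001, 0.007], [0.0005, 0.001, 0.007]]' --turn '[[0, 0, 0], [0, 0, 0], [0, 0, 0], [0, 0, 0]]' --claw '[1, 1, 1, 1]'

```text
clock: 17.05
position: [0.5769, 0.2115, 0.1288]
ee_rot: [-0.01, -0.032, 0.953, 0.301]
contact_force: [-0.6, 0.1, -3.6]
width: 0.0073
gripper_force: 78.3
```

carry_out --delta_pos '[[0, 0, 0], [0, 0, 0], [0, 0, 0], [0, 0, 0]]' --turn '[[0, 0, 0], [0, 0, 0], [0, 0, 0], [0, 0, 0]]' --claw '[0.5, 0.5, 0.5, 0.5]'

```text
clock: 17.45
position: [0.5771, 0.2116, 0.1292]
ee_rot: [-0.01, -0.032, 0.953, 0.301]
contact_force: [0.5, 0.1, 0.2]
width: 0.0214
gripper_force: 0.0
```

```bash
python3 -c "
from ins import *
d,W=chk([0],.0992); save(d,'w6.png')
Q=None
"
```

```text
plate in nominal frame: slopes,z [ 0.0222  0.0141 -0.0012] 3947 ((-3.8381195068359375, 1.608673095703125), (111.81938934326172, 86.58615112304688), 0.11655490845441818) [[-0.058296651522891575, -0.04088259331992545], [0.051579976788803085, 0.0439595681329742]]
spec top 1596 [[-0.021043511926622117, -0.009989799292757732, 0.018609936501205113], [-0.009888581195710405, 0.0015250384965006995, 0.021007857688430942], [0.01850647432453954, 0.0123447924949115, 0.021933205315638856]]
nominal carrier axes in world: x az 93.82979850245913 x.z 0.0006919510900585831 y.z -0.00026582700811386803 origin [0.573  0.2726 0.0996]
F [1.0168 0.4343 0.0601]
slot 0 [(105, np.float64(0.0201), np.float64(0.0006), [-0.05, -0.0481]), (101, np.float64(-0.0205), np.float64(0.0002), [-0.0518, -0.0482])]
slot 0.02 [(320, np.float64(0.0297), np.float64(0.0201), [-0.0501, -0.0371]), (1613, np.float64(-0.0219), np.float64(0.0202), [-0.0469, 0.0518])]
slot 0.04 [(392, np.float64(0.0298), np.float64(0.0402), [-0.0504, -0.0352]), (1840, np.float64(-0.022), np.float64(0.0402), [-0.0503, 0.052])]
POS [0.0002, -0.0031, -0.0009] TURN [0.0013, 0.0018, -0.0016] rows 0.0
```

View pics/w6.png

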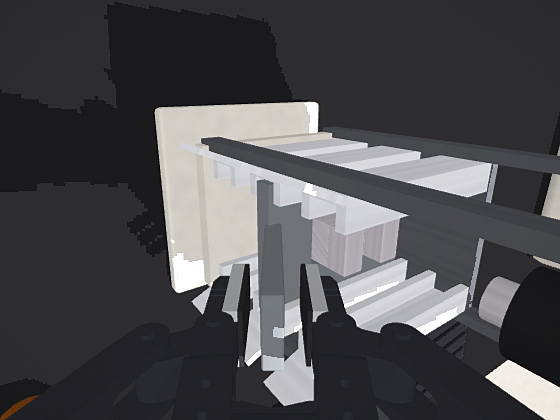

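The view shows the carrier in the middle slot with the specimen at (355,245), the fingers open and clear on both sides of the tongue at (272,300). Now I back off along the tongue.

carry_out --delta_pos '[[0, 0, -0.03], [0, 0, -0.08], [0, 0, -0.14], [0, 0, -0.22], [0, 0, -0.3], [0, 0, -0.35], [0, 0, -0.35], [0, 0, -0.35], [0, 0, -0.35]]' --turn '[[0, 0, 0], [0, 0, 0], [0, 0, 0], [0, 0, 0], [0, 0, 0], [0, 0, 0], [0, 0, 0], [0, 0, 0], [0, 0, 0]]' --claw '[0.5, 0.5, 0.5, 0.5, 0.5, 0.5, 0.5, 0.5, 0.5]'

```text
clock: 18.4
position: [0.5815, 0.1318, 0.2426]
ee_rot: [-0.011, -0.032, 0.953, 0.301]
contact_force: [-0.4, -0.4, -1.1]
width: 0.0214
gripper_force: 0.0
```

```bash
python3 - <<'E'
from ins import *
d=img('wrist');save(d,'w7.png');W=cloud(d);print(manip.get_state()['contact_force'],manip.get_state()['position'])
S=(W-np.array([.574,.272,.0977]))@np.c_[az(93.9),az(183.9),[0,0,1]]; S=S[np.isfinite(S[...,0])]
v=(abs(S[:,2]-.010)<.003)&(abs(S[:,1])<.034)&(S[:,0]>-.07)&(S[:,0]<.06)
print('plate',v.sum(),np.percentile(S[v],[.5,50,99.5],axis=0))
k=np.linalg.lstsq(np.c_[S[v][:,:2],np.ones(v.sum())],S[v][:,2],rcond=None)[0];print('plane',k)
b=(abs(S[:,2]-.033)<.003)&(abs(S[:,1])<.02)&(abs(S[:,0])<.03); print('spec top',b.sum(),np.percentile(S[b],[1,50,99],axis=0))
f=(abs(S[:,2])<.002)&(abs(S[:,1])<.04)&(abs(S[:,1])>.02)&(abs(S[:,0])<.06); print('mouth',np.percentile(S[abs(S[:,2]-.02)<.002][:,0],[.5]),f.sum())
m=(abs(S[:,2]-.020)<.002)&(abs(S[:,1])<.034)&(abs(S[:,0])<.055);print('ledge front x',np.percentile(S[m][:,0],[.3,1]))
E
```

```text
[-0.3461  0.0215 -0.062 ] [0.5814 0.132  0.2424]
plate 2448 [[-0.0496 -0.0276  0.0074]
 [-0.0212 -0.004   0.01  ]
 [ 0.052   0.0318  0.0128]]
plane [ 0.003  -0.0011  0.0101]
spec top 706 [[-0.0206 -0.0092  0.0302]
 [-0.0082  0.0029  0.0328]
 [ 0.0193  0.0143  0.034 ]]
mouth [-0.069] 143
ledge front x [-0.0514 -0.0496]
```

View pics/w7.png

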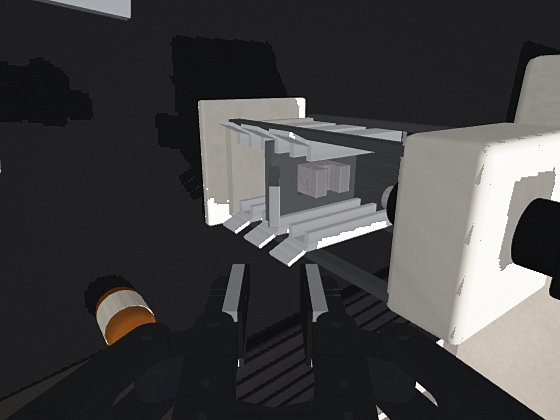

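The final view shows the plate flush with the mouth of the middle slot at (268,170), level and on its floor. The specimen is seated at (323,178) and the gripper is clear.

```bash
python3 -c "
from rig import manip
print(manip.sign_off())"
```

```text
the job is handed in; nothing more can be done
None
```

The notched specimen is seated in the carrier, the carrier is home in the middle slot with its plate flush at the mouth, the gripper has let go and is clear, and I handed the job in with the clock at about 18.5 of the 61 s; no verdict was returned.

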